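Fish the mixer key out of the crate and start the dryer

ROBOT

A 7-joint arm with a two-finger parallel gripper is mounted at the origin on the work surface. World frame = base frame: x ahead of the robot, y to its left, z up, the work surface at z = 0. Lengths are in m, angles in rad, forces in N, time in s.
With the tool pointing down it reaches from about 0.35 to 0.9 m from the base axis. Payload 8.1 kg.
Tool frame: the origin (TCP) lies on the centre line of the jaws, within the pads' length; the fingertips stand 19 mm ahead of it and the grasp point (between the pads) is the TCP (arm.tip_reach is the distance from the TCP to the fingertips, in m); z points along the fingers, y is the line along which they close (so a half turn about z gives the same grasp; the last joint's range is limited). The gripper opens to 92 mm and grips with 3 to 60 N. Pads are 19 mm wide; open, the fingers measure 130 mm over their backs; the gripper's body (75 mm by 190 mm) begins 47 mm behind the grasp point.
Start: joints at [-1.363, 0.434, 0.025, 1.573, -0.012, 1.134, -0.075], TCP at [0.191, 0.595, 0.224] pointing down, gripper open.
Joint ranges: [-2.62, 2.62], [-0.44, 2.09], [-1.27, 1.32], [0.08, 2.57], [-1.32, 4.46], [0.12, 2], [-2.74, 2.74]. Speed limits (rad/s): [2.22, 2.22, 3.01, 3.01, 3.14, 3.14, 3.14].

INTERFACE

Orientations are given as a rotation vector (axis times angle).
In Python, from cell import arm gives the robot as it stands.
- The arm moves only by the tool arm_command, never from a script. Its argument "targets" is a list that holds one entry, the list of rows, each a list of 6 numbers: the shift along the tool's x, y, z in m, then the turn, a rotation vector about the tool's x, y, z in rad. A call has 1 to 10 rows; each row shifts and turns the commanded pose from where the row before left it, along the tool's axes as they then stand; what a row does not reach is not made up. A row lasts 1/8 s, in which the tool goes at most 62.5 mm and 10.7 degrees, less where a joint would pass 70% of its speed; a pose out of reach is approached as far as the arm can. A call with a gripper value outside its range is refused whole. "jaw" is the finger opening in m, from 0 to 0.0918, set as the call begins (left out, the last holds). The fingers move at their own pace and stop on an object; "newtons" is the grip in N (left out, the last holds). Time passes only in rows, so rows that do not move let the fingers close. It gives the time, the measured TCP pose, the force, the opening and the grip force at its end, in the units of the state.
- arm.observe(): the state, without advancing time (a new reading comes with each control period).
- arm.get_image(name): name is "scene" or "side" or "wrist"; returns a dict with "pixels" (420x560x3 uint8, red, green, blue), "z_map" (420x560 float32, m along the optical axis (not along the pixel's ray), 0 where there is no reading), "fx", "fy", "cx", "cy" (pixels), "dist" ([k1, k2, p1, p2, k3] as OpenCV has them; the pictures are not rectified), "xyz" and "rotation" of the camera in the world; the wrist camera has in their place "T_tool_cam" (4x4, takes a point from camera to tool coordinates, whose origin is the TCP and whose axes are the flange's). Camera axes: x right, y down, z forward; pixel columns grow to the right and rows downward; lengths in m; the calibration is good to about 2 mm. A picture is of the moment at which its call begins: read the wrist's pose just before it.
- arm.sign_off(): hands the job in; it is judged then, once.
The state is a dict: "clock": time; "joints": joint angles; "dq": joint speeds; "joint_efforts": joint torques, N m; "position": TCP position; "ee_rot": TCP orientation; "force": force on the tool from outside, world axes, zero at the start; "ft_torque": the same for the moment, N m; "width": opening from 0.0 (shut) to 1.0 (fully open); "gripper_force": force on a finger pad.
Only numpy, scipy, OpenCV 4.12 (cv2) and the standard library are available. Lean on these libraries where they do the work, as an engineer would, in place of code of your own. Each camera call takes 0.05 s, during which the arm holds its last target. There are 200 camera calls.

TASK

Find the long-stemmed T-shaped key among the washed mixer fittings in the crate, lay it flat in the tray of the dryer without dropping it, and only then slide the dryer's lock tab fully aside and press the start button right down. You may shift the wooden batten that lies across the crate, but keep it off the dryer; leave the other fittings in the crate, do not disturb the jar standing at the side, and leave the lock tab open.

Things in the scene. Friction and masses are not known exactly. Their poses are not given: they have to be found in the camera images.
- key: The part wanted: long-stemmed T-shaped mixer key, 0.21 kg. Lies flat at the start. Origin at its mid-height (7 mm above the surface it lies on), z up. Made, like all fittings here, of plain steel bar 14 mm square. Cross-bar: 76 mm long along y, from x = -28.8 to -14.8 mm. Stem: 14 mm wide, along x from -14.8 to +47.2 mm (whole key 76 x 76 mm). Its centre of mass is on the stem line at x = -5 mm.
- short_t: Not wanted: T with a stubby stem. Lies flat at the start. Origin at its mid-height (7 mm above the surface it lies on), z up. Made, like all fittings here, of plain steel bar 14 mm square. Cross-bar 76 mm along y, from x = -19 to -5 mm; stem 14 mm wide along x from -5 to +23 mm.
- elbow: Not wanted: L-shaped fitting. Lies flat at the start. Origin at its mid-height (7 mm above the surface it lies on), z up. Made, like all fittings here, of plain steel bar 14 mm square. One leg from x = -33 to -19 mm, y = -33 to +33 mm; the other from x = -19 to +33 mm, y = -33 to -19 mm.
- cross: Not wanted: plus-shaped fitting, each of its two bars 80 mm long and 14 mm wide, along x and y, crossing at the origin. Lies flat at the start. Origin at its mid-height (7 mm above the surface it lies on), z up. Made, like all fittings here, of plain steel bar 14 mm square.
- yoke: Not wanted: U-shaped fitting. Lies flat at the start. Origin at its mid-height (7 mm above the surface it lies on), z up. Made, like all fittings here, of plain steel bar 14 mm square. Back from x = -27 to -13 mm, y = -31 to +31 mm; two prongs from x = -13 to +33 mm, centred on y = +24 and -24 mm, each 14 mm wide.
- bar: Not wanted: straight bar, 92 mm long along x and 14 mm wide. Lies flat at the start. Origin at its mid-height (7 mm above the surface it lies on), z up. Made, like all fittings here, of plain steel bar 14 mm square.
- nozzle_a: Not wanted: steel piping nozzle standing wide end down in the crate, a cone 34 mm across at the foot, 14 mm at the top, 36 mm tall. Origin at the centre of its foot, z up.
- nozzle_b: Not wanted: a second nozzle just like nozzle_a.
- crate: Grey plastic open-topped crate, fixed; 280 mm (x) by 340 mm (y) outside, 75 mm tall, walls and floor 5 mm thick. Origin at the centre of its underside, on the table. The fittings lie on its floor (5 mm above the table) in any order and at any angle.
- batten: Loose wooden batten, 330 mm long (its x) by 36 mm wide (y) by 12 mm thick, 0.11 kg, laid across the crate's two long rims (75 mm above the table), roughly along the crate's x axis, anywhere along the crate's y; often above the key. Origin at the centre of its underside. It may be shifted along the rims or laid elsewhere.
- dryer: White air dryer for washed parts, fixed, a low cabinet 190 mm (x) by 290 mm (y) by 60 mm tall, origin at the centre of its underside. On its top: an open tray in the half towards -y, and in the half towards +y the start button (45 mm from the middle towards -x, 90 mm towards +y) between two guide rails along x (8 mm wide, 20 mm high above the cabinet top, 50 mm apart inside), covered by the lock tab. Crate and dryer may be on either side of one another.
- tray_floor (a point): Centre of the dryer's tray floor, 60 mm above the table; axes as the dryer's. The tray is 150 by 150 mm inside, its walls 5 mm thick and 25 mm high.
- tab (a joint): How far the lock tab is slid along the dryer's +x, in m: 0 to 0.006 at the start (covering the button, so that it cannot be pressed), 0.05 fully aside at its stop. It stays where it is left; sliding it takes about 2 N.
- tab_lug (a point): Centre of the top of the tab's upright lug; it moves with the tab; axes as the dryer's. The lug is 12 mm along x, 34 mm along y and stands 24 mm above the tab's plate (plate 44 mm along x, 66 mm along y, 4 mm thick, lug in its middle). The plate's underside is 20.5 mm above the cabinet top, 2.5 mm above the button.
- start (a joint): How far the start button is pressed, in m: 0 out, 0.006 fully down, which takes about 5 N; springs back when let go.
- start_top (a point): Centre of the top of the start button: a cap 32 mm across, 18 mm above the cabinet top, that goes down 6 mm until flush with its round housing (48 mm across, 12 mm high).
- jar: Bystander: closed glass jar standing on the table at the far left or right side, beyond the crate or the dryer, 72 mm across, 120 mm tall. Origin under its centre.
- canister: Equipment: fixed open metal canister on the table at the other side from the jar, 80 mm across, 120 mm tall. Origin under its centre.
There are look-alikes about, which are no part of the job. What is shaped like the short_t but green or orange is not meant.

How it is judged:
By the outcome, as a careful person would: the job done as asked, in the order asked, and still so for the second after the job is handed in, with the robot touching nothing.
It also fails if it takes over 67 s, if anything falls off the work surface, if the arm or the gripper's body presses on something with over 40 N, if the wrist force passes 120 N, or if a joint passes its speed limit or range.

## Working session

There is one attempt and no reset: what is moved stays moved. The work goes in short steps, Python scripts to look and compute and a tool call to move; the robot and the scene stay as the last step left them, time stands still between calls to the robot, and variables do not carry over. Pictures are saved under pics/ and viewed, at most 10 in all, crops included, and the job is handed in when it is done.

Besides the shell and the picture viewer there is one more tool, called after "Emit:" by a JSON object that holds its "fn" and its "kwargs", one argument or row to a line. arm_command: Moves the arm, as the interface text tells. Its arguments: {"type":"object","properties":{"targets":{"type":"array","items":{"type":"array","items":{"type":"array","items":{"type":"number"}}}},"jaw":{"type":"number"},"newtons":{"type":"number"}},"required":["targets"]}

```bash
ls; mkdir -p pics; cat > h.py <<'E'
import numpy as np, cv2, json
from scipy.spatial.transform import Rotation as R
from cell import arm
def snap(name):
    s=arm.observe(); im=arm.get_image(name)
    K=np.array([[im['fx'],0,im['cx']],[0,im['fy'],im['cy']],[0,0,1.]])
    if 'T_tool_cam' in im:
        T=np.eye(4);T[:3,:3]=R.from_rotvec(s['ee_rot']).as_matrix();T[:3,3]=s['position'];T=T@np.array(im['T_tool_cam'])
    else:
        T=np.eye(4);r=np.array(im['rotation']);T[:3,:3]=r if r.shape==(3,3) else R.from_rotvec(r).as_matrix();T[:3,3]=im['xyz']
    return dict(px=np.array(im['pixels']),z=np.array(im['z_map']),K=K,d=np.array(im['dist']),T=T)
def rays(c,uv):
    p=cv2.undistortPoints(np.array(uv,float).reshape(-1,1,2),c['K'],c['d']).reshape(-1,2)
    return np.c_[p,np.ones(len(p))]
def plane(c,uv,h):
    r=rays(c,uv)@c['T'][:3,:3].T; o=c['T'][:3,3]
    return o+r*((h-o[2])/r[:,2])[:,None]
def depth(c,uv):
    r=rays(c,uv); z=np.array([c['z'][int(round(v)),int(round(u))] for u,v in uv])
    return (r*z[:,None])@c['T'][:3,:3].T+c['T'][:3,3]
def cloud(c):
    h,w=c['z'].shape; u,v=np.meshgrid(np.arange(w),np.arange(h))
    r=rays(c,np.c_[u.ravel(),v.ravel()]); P=(r*c['z'].reshape(-1,1))@c['T'][:3,:3].T+c['T'][:3,3]
    P[c['z'].ravel()==0]=np.nan
    return P.reshape(h,w,3)
def save(c,n): cv2.imwrite('pics/'+n,c['px'][:,:,::-1])
def proj(c,P):
    Ti=np.linalg.inv(c['T']);return cv2.projectPoints(np.array(P,float).reshape(-1,3),cv2.Rodrigues(Ti[:3,:3])[0],Ti[:3,3],c['K'],c['d'])[0].reshape(-1,2)
E
python3 - <<'E'
from h import *
s=arm.observe();print(s)
a=snap('scene');b=snap('side');w=snap('wrist')
im=[cv2.resize(x['px'],(400,300)) for x in (a,b,w)]
cv2.imwrite('pics/all.png',np.vstack([np.hstack(im[:2]),np.hstack([im[2],im[2]*0])])[:,:,::-1])
for x in (a,b,w):print(x['T'].round(3),x['K'][0,0])
np.savez('w0.npz',**w);np.savez('a0.npz',**a);np.savez('b0.npz',**b)
E
```

```text
pics
{'clock': 0.0, 'joints': array([-1.36262558,  0.43524886,  0.02498422,  1.5741168 , -0.01155817,
        1.13399002, -0.07513276]), 'dq': array([ 0.00012411,  0.000607  , -0.00216755, -0.00089992,  0.00031761,
       -0.00039447, -0.00050251]), 'joint_efforts': array([-9.75532712e-04, -6.67847729e+01,  9.84297283e-01, -3.14459002e+01,
       -6.05623866e-02,  4.30508377e-02,  1.81289406e-04]), 'position': array([0.19103547, 0.59453739, 0.22322143]), 'ee_rot': array([-4.86333636e-01, -3.10365759e+00,  2.54144223e-03]), 'force': array([-0.02160666, -0.51979514, -0.21343724]), 'ft_torque': array([-0.04180672,  0.04120434, -0.01373235]), 'gripper_force': 0.0, 'width': 1.0028718294326047}
[[-0.696  0.452 -0.558  1.212]
 [ 0.718  0.419 -0.556  0.626]
 [-0.018 -0.787 -0.616  0.823]
 [ 0.     0.     0.     1.   ]] 389.4101551435248
[[-0.976 -0.15   0.16   0.388]
 [-0.219  0.688 -0.691  0.724]
 [-0.006 -0.71  -0.705  0.811]
 [ 0.     0.     0.     1.   ]] 385.851530624831
[[ 0.307  0.922  0.236  0.127]
 [ 0.952 -0.297 -0.077  0.614]
 [-0.001  0.248 -0.969  0.384]
 [ 0.     0.     0.     1.   ]] 315.587629246492
```

View pics/all.png

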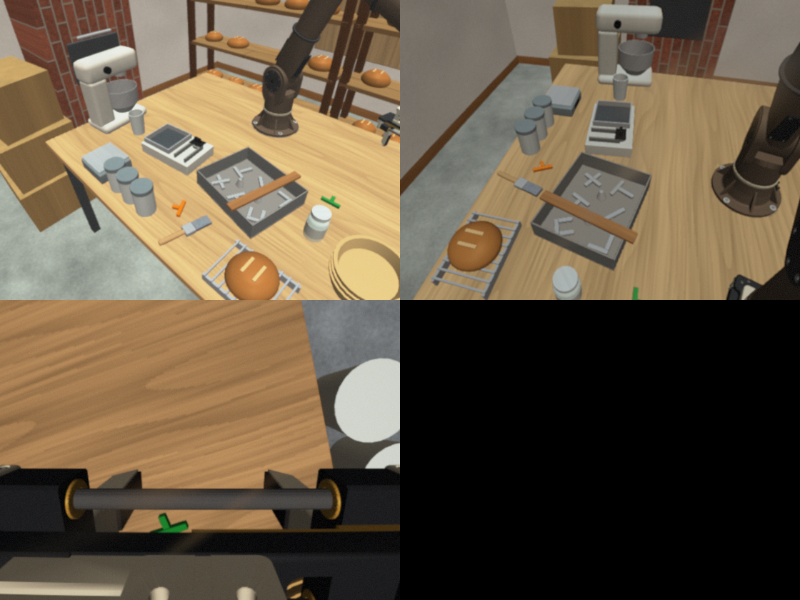

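The composite shows the crate at about (250,190) in scene and (590,215) in side. The dryer is at (175,148) and (610,128), and the jar is beside the crate at (318,222) and (566,280). The batten lies across the crate, with the green and orange look-alikes on the table. Next I'll enlarge.

```bash
python3 - <<'E'
from h import *
a=dict(np.load('a0.npz'));b=dict(np.load('b0.npz'))
A=cv2.resize(a['px'][195:335,265:440],(700,560),interpolation=cv2.INTER_CUBIC)
B=cv2.resize(b['px'][205:380,175:360],(634,600),interpolation=cv2.INTER_CUBIC)
cv2.imwrite('pics/b1.png',B[:,:,::-1])
C=np.hstack([cv2.resize(a['px'][165:245,190:310],(390,260),interpolation=cv2.INTER_CUBIC),cv2.resize(b['px'][130:230,240:350],(390,355),interpolation=cv2.INTER_CUBIC)[:260]])
cv2.imwrite('pics/c1.png',C[:,:,::-1])
for n,c in(('a',a),('b',b)):
    P=cloud(c);z=P[...,2];
    hsv=cv2.cvtColor(c['px'],cv2.COLOR_RGB2HSV)
    # crate rim: dark, low sat, z .06-.085
    for lab,m in (('rim',(abs(z-.075)<.006)&(hsv[...,1]<60)&(hsv[...,2]<140)),('dry',(abs(z-.06)<.006)&(hsv[...,1]<50)&(hsv[...,2]>140))):
        n_,L,st,ce=cv2.connectedComponentsWithStats(m.astype(np.uint8))
        for i in np.argsort(-st[1:,4])[:4]+1:
            Q=P[L==i]; 
            if st[i,4]<60: continue
            print(n,lab,st[i],Q.mean(0).round(3),Q.min(0).round(3),Q.max(0).round(3),cv2.minAreaRect(Q[:,:2].astype(np.float32)))
E
```

```text
a rim [276 207 123  76 341] [0.521 0.113 0.073] [0.357 0.016 0.069] [0.669 0.286 0.078] ((0.5126679539680481, 0.14710691571235657), (0.21890032291412354, 0.2838676869869232), 76.69721984863281)
a rim [203 190  65  24 185] [ 0.586 -0.203  0.075] [ 0.466 -0.317  0.069] [ 0.636 -0.164  0.081] ((0.585765540599823, -0.20610089600086212), (0.11123570799827576, 0.21678683161735535), 51.159732818603516)
a rim [206 175  58  19 169] [ 0.516 -0.295  0.075] [ 0.469 -0.334  0.069] [ 0.62  -0.196  0.081] ((0.5132627487182617, -0.2962818741798401), (0.09910774230957031, 0.1939024031162262), 50.284427642822266)
a rim [331 284  74  34 160] [0.645 0.337 0.073] [0.524 0.263 0.069] [0.695 0.38  0.079] ((0.6230916380882263, 0.3500519096851349), (0.07437288016080856, 0.19268973171710968), 53.28110122680664)
a dry [ 198  191  100   45 1133] [ 0.574 -0.131  0.06 ] [ 0.441 -0.329  0.054] [ 0.653 -0.043  0.066] ((0.5469067096710205, -0.19340534508228302), (0.19186988472938538, 0.2873746156692505), 4.736486911773682)
a dry [ 115  200   65   43 1004] [ 0.833 -0.369  0.064] [ 0.755 -0.44   0.054] [ 0.908 -0.276 
[... 1033 characters left out ...]
888984441757202), (1.0321247577667236, 0.026279503479599953), 89.93879699707031)
b rim [470   3  90  10 185] [-0.499 -2.115  0.075] [-0.763 -2.136  0.069] [-0.219 -2.091  0.081] ((-0.490909606218338, -2.113694906234741), (0.5437945127487183, 0.044396717101335526), 0.45445725321769714)
b dry [ 259  145   70   64 1213] [ 0.531 -0.13   0.061] [ 0.439 -0.348  0.054] [ 0.65  -0.046  0.065] ((0.5445250272750854, -0.19645795226097107), (0.18929296731948853, 0.28982269763946533), 5.290071487426758)
b dry [209 119  40  28 401] [ 0.816 -0.362  0.065] [ 0.758 -0.445  0.061] [ 0.906 -0.285  0.066] ((0.8318551778793335, -0.3652246296405792), (0.14461657404899597, 0.16290725767612457), 1.7306022644042969)
```

View pics/b1.png

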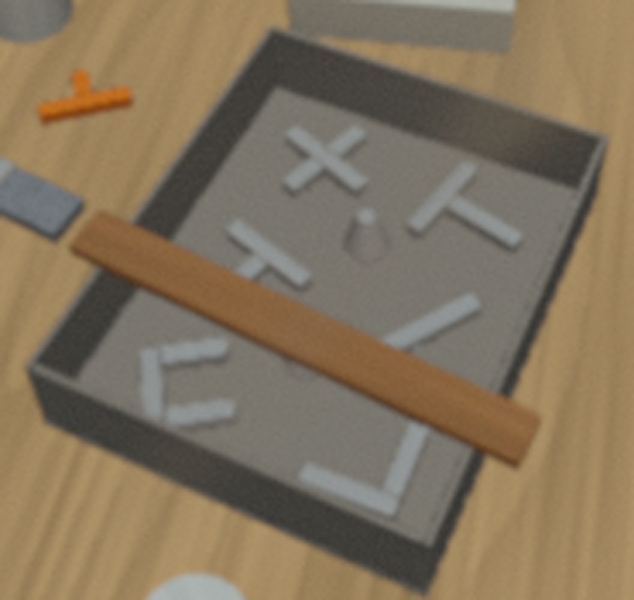

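View pics/c1.png

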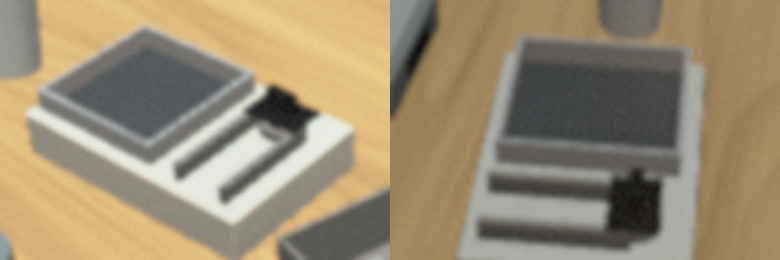

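Two T's fit in the crate in the b1 crop: one at (465,205), fully visible, and one at (265,260), whose stem runs under the batten. I'll measure the stem lengths of both.

```bash
python3 - <<'E'
from h import *
for n in 'ab':
    c=dict(np.load(n+'0.npz'))
    P=cloud(c);z=P[...,2];hsv=cv2.cvtColor(c['px'],cv2.COLOR_RGB2HSV)
    # points on plane z=.019, in crate frame
    h,w=z.shape;u,v=np.meshgrid(np.arange(w),np.arange(h))
    m=(z>.009)&(z<.05)&(P[...,0]>.36)&(P[...,0]<.7)&(P[...,1]>.03)&(P[...,1]<.4)
    g=hsv[...,2][m]; print(np.percentile(g,[5,50,95]))
    m2=(hsv[...,2]>150)&(hsv[...,1]<40)&(P[...,0]>.35)&(P[...,0]<.7)&(P[...,1]>.02)&(P[...,1]<.4)&(z<.06)
    n_,L,st,ce=cv2.connectedComponentsWithStats(m2.astype(np.uint8),connectivity=8)
    for i in range(1,n_):
        if st[i,4]<25: continue
        vv,uu=np.where(L==i); Q=plane(c,np.c_[uu,vv],.019)
        r=cv2.minAreaRect(Q[:,:2].astype(np.float32))
        print(n,ce[i].round(),st[i,4],P[L==i].mean(0).round(3),Q.mean(0).round(3),np.round(r[0],3),np.round(r[1],3),round(r[2],1))
# top-down maps
    xs=np.arange(.35,.70,.0007);ys=np.arange(.0,.41,.0007)
    X,Y=np.meshgrid(xs,ys);uv=proj(c,np.c_[X.ravel(),Y.ravel(),np.full(X.size,.019)]).reshape(*X.shape,2).astype(np.float32)
    o=cv2.remap(c['px'],uv[...,0],uv[...,1],cv2.INTER_CUBIC)
    o=o[::-1,::-1]  
    cv2.imwrite(f'td_{n}.png',o[:,:,::-1])
A=cv2.imread('td_a.png');B=cv2.imread('td_b.png');H=np.hstack([A,B]);print(A.shape);H=cv2.resize(H,None,fx=.8,fy=.8,interpolation=cv2.INTER_AREA);cv2.imwrite('pics/td.png',H)
E
```

```text
[ 78.    90.   201.75]
a [335. 252.] 2439 [0.49  0.135 0.008] [0.5   0.141 0.019] [0.499 0.141] [0.167 0.223] 77.6
a [372. 287.] 1597 [0.534 0.298 0.01 ] [0.542 0.302 0.019] [0.534 0.306] [0.082 0.225] 74.6
[ 61.  88. 148.]
b [281. 350.] 26 [0.47  0.352 0.02 ] [0.47  0.352 0.019] [0.473 0.351] [0.005 0.039] 78.0
(586, 500, 3)
```

View pics/td.png

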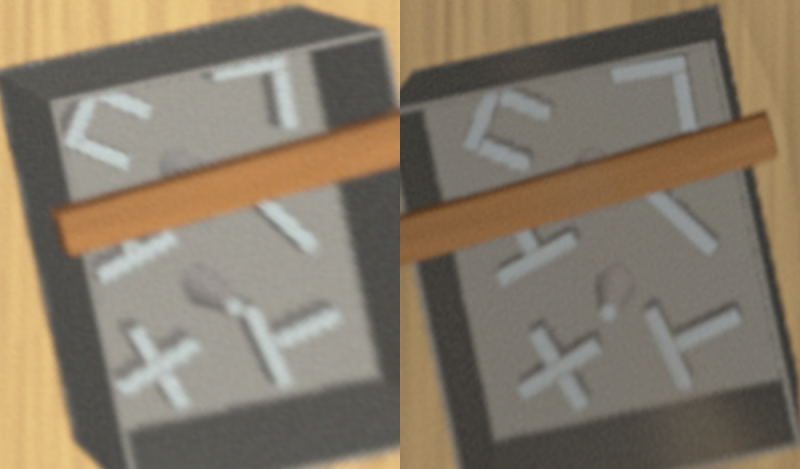

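The top-down maps settle it. In the right half of td.png, the open T at (690,345) has a stem of about 60 mm past its bar, so it is the long-stemmed key. The T at (535,258) shows a stem ending near (522,232), about 25 mm, so it is the short_t. The green and orange T's are outside the crate. The wrist camera comes next, for a close confirmation.

Emit:
{"fn": "arm_command", "kwargs": {
  "targets": [
    [[-0.048,-0.034,-0.003,0,0,0],[-0.048,-0.034,-0.003,0,0,0],[-0.048,-0.034,-0.003,0,0,0],[-0.048,-0.034,-0.003,0,0,0],[-0.048,-0.034,-0.003,0,0,0],[-0.048,-0.034,-0.003,0,0,0],[-0.048,-0.034,-0.003,0,0,0],[-0.048,-0.034,-0.003,0,0,0],[-0.048,-0.034,-0.003,0,0,0],[-0.048,-0.034,-0.003,0,0,0]]
  ]
}}

```text
clock: 1.4
position: [0.5449, 0.123, 0.2541]
ee_rot: [-0.486, -3.104, -0.0]
force: [0.7, 0.6, -0.5]
width: 1.0
gripper_force: 0.0
```

Emit:
{"fn": "arm_command", "kwargs": {
  "targets": [
    [[-0.045,-0.03,0,0,0,0],[0,0,0,0,0,0.1],[0,0,0,0,0,0]]
  ],
  "jaw": 0.045
}}

```text
clock: 1.78
position: [0.5777, 0.0818, 0.2536]
ee_rot: [-0.641, -3.075, 0.001]
force: [-0.4, 1.0, -0.0]
width: 0.721
gripper_force: 0.0
```

```bash
python3 - <<'E'
from h import *
w=snap('wrist');np.savez('w1.npz',**w);s=arm.observe();print(s['clock'],s['position'],s['ee_rot'],s['width'],s['joints'].round(2))
save(w,'w1.png')
P=cloud(w);z=P[...,2]
m=(z>.012)&(z<.03)&(P[...,1]<.2)&(P[...,1]>.03)
n_,L,st,ce=cv2.connectedComponentsWithStats(m.astype(np.uint8))
for i in range(1,n_):
    if st[i,4]>150:
        r=cv2.minAreaRect(P[L==i][:,:2].astype(np.float32));print(i,st[i],ce[i].round(),np.nanmean(P[L==i],0).round(4),np.round(r[0],4),np.round(r[1],4),r[2], np.nanmedian(P[L==i][:,2]))
E
```

```text
1.825 [0.57745414 0.08269527 0.25371233] [-6.36823275e-01 -3.07558684e+00 -2.03177350e-05] 0.678572614778086 [-0.47  0.35  0.32  1.65 -0.12  1.16  1.04]
1 [194   0  44 179 661] [214.  64.] [0.419  0.063  0.0208] [0.4462 0.0527] [0.0442 0.201 ] 64.97029113769531 0.020807022303315215
3 [316  18  17  20 186] [324.  27.] [0.4316 0.1944 0.0178] [0.4321 0.1973] [0.0214 0.0131] 41.80886459350586 0.018231526974661627
4 [ 232   25   64   72 1529] [264.  72.] [0.4484 0.112  0.0183] [0.4362 0.1176] [0.075  0.0755] 64.81370544433594 0.01837067129100145
5 [303  98  26  27 297] [315. 111.] [0.5124 0.1496 0.0204] [0.5125 0.1517] [0.0306 0.0303] 66.58875274658203 0.020166196422999938
6 [350 120  27  63 812] [361. 152.] [0.5803 0.1836 0.0181] [0.5825 0.1893] [0.0286 0.0762] 61.45247268676758 0.018310352176987482
7 [ 251  136   64   64 1303] [282. 168.] [0.5592 0.0872 0.0183] [0.5598 0.0866] [0.0637 0.064 ] 12.436677932739258 0.018390964229002993
8 [262 204 134  29 560] [328. 217.] [0.6407 0.1156 0.0212] [0.6405 0.1148] [0.1733 0.0013] 77.82752227783203 0.021120570349420748
10 [306 294  45  27 514] [326. 309.] [0.7687 0.0638 0.0135] [0.767  0.0676] [0.064  0.0436] 66.76203155517578 0.013378577400221442
```

View pics/w1.png

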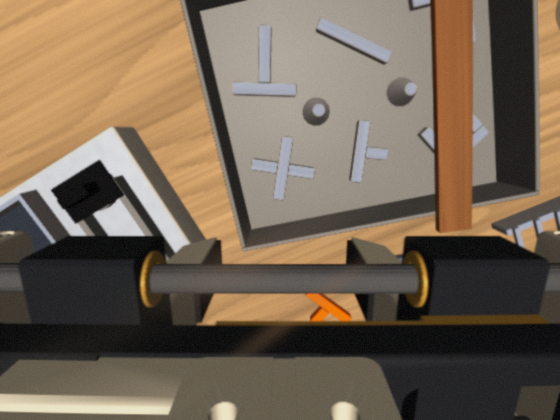

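w1 is clear. The key at (264,72) has a long stem (bounding box 75×75 mm). The short_t is at (365,152) with a stub to (386,153). The key fits the description and isn't under the batten, so I'll check clearances and locate the dryer parts.

```bash
python3 - <<'E'
from h import *
w=dict(np.load('w1.npz'));a=dict(np.load('a0.npz'));b=dict(np.load('b0.npz'))
s=arm.observe();Rm=R.from_rotvec(s['ee_rot']).as_matrix()
g=np.array([.4445,.1137]);t=np.radians(154.8);ex=np.array([np.cos(t),np.sin(t)]);ey=np.array([np.sin(t),-np.cos(t)])
P=cloud(w);hsv=cv2.cvtColor(w['px'],cv2.COLOR_RGB2HSV);z=P[...,2]
v,u=np.indices(z.shape)
for lab,m in (('rim',(abs(z-.075)<.01)&(hsv[...,1]<70)&(v<230)),('batten',(z>.078)&(z<.1)&(hsv[...,1]>100)&(v<230))):
    Q=P[m]; d=(Q[:,:2]-g); lx=d@ex;ly=d@ey
    k=(abs(lx)<.045)
    print(lab,len(Q),np.median(Q[:,2]), 'ly<0 max',ly[k&(ly<0)].max(initial=-9),'ly>0 min',ly[k&(ly>0)].min(initial=9), 'lx max/min near',lx[abs(ly)<.1].min(initial=9),lx[abs(ly)<.1].max(initial=-9))
for n,c in (('b',b),('a',a)):
    q=proj(c,[[*(g+.015*ex),.019],[*(g-.0218*ex),.019]]); print(n,q.round(),depth(c,q).round(4))
d=np.array([*g,.031])-s['position'];print('tool delta',(Rm.T@d).round(4), 'tool x yaw',np.degrees(np.arctan2(Rm[1,0],Rm[0,0])))
# dryer
for n,c in (('a',a),('b',b)):
    P=cloud(c);z=P[...,2];hsv=cv2.cvtColor(c['px'],cv2.COLOR_RGB2HSV);X,Y=P[...,0],P[...,1]
    roi=(X>.42)&(X<.68)&(Y>-.37)&(Y<-.02)
    y5=np.radians(5);ex5=np.array([np.cos(y5),np.sin(y5)]);ey5=np.array([-np.sin(y5),np.cos(y5)])
    def loc(Q): d=Q[:,:2]-np.array([.5457,-.195]); return np.c_[d@ex5,d@ey5]
    for lab,m in (('trayrim',roi&(abs(z-.085)<.004)),('floor',roi&(abs(z-.06)<.004)&(hsv[...,2]<130)),('lug',roi&(z>.1)),('plate',roi&(hsv[...,2]<45))):
        Q=P[m]
        if len(Q)>4:
            l=loc(Q);r=cv2.minAreaRect(Q[:,:2].astype(np.float32));print(n,lab,len(Q),np.median(Q[:,2]).round(4),l.min(0).round(3),l.max(0).round(3),np.median(l,0).round(3),np.round(r[0],4),np.round(r[1],3),round(r[2],1))
E
```

```text
rim 7950 0.07447102397028535 ly<0 max -0.051457398488654243 ly>0 min 0.16294915294902332 lx max/min near -0.1811591491934012 0.05293912739602042
batten 8856 0.08648949194677016 ly<0 max -9.0 ly>0 min 0.16238887339383543 lx max/min near 9.0 -9.0
b [[316. 268.]
 [304. 261.]] [[0.4309 0.1204 0.0195]
 [0.4642 0.1048 0.0196]]
a [[343. 237.]
 [333. 240.]] [[0.4304 0.1198 0.0185]
 [0.4645 0.1046 0.0193]]
tool delta [ 0.1342 -0.0243  0.2228] tool x yaw 156.60357455231568
a trayrim 465 0.0845 [-0.081 -0.14 ] [0.082 0.124] [-0.022  0.02 ] [ 0.5471 -0.2028] [0.163 0.263] 4.3
a floor 741 0.061 [-0.077 -0.134] [0.068 0.062] [-0.011 -0.069] [ 0.5388 -0.2304] [0.209 0.135] 89.2
a lug 43 0.1077 [-0.051  0.071] [-0.035  0.105] [-0.041  0.089] [ 0.4959 -0.1115] [0.015 0.034] 1.5
a plate 99 0.0892 [-0.06   0.065] [-0.027  0.114] [-0.039  0.094] [ 0.4981 -0.1076] [0.03  0.053] 30.2
b trayrim 601 0.085 [-0.081 -0.142] [0.08  0.122] [-0.027  0.022] [ 0.546  -0.2052] [0.161 0.265] 5.3
b floor 1121 0.0615 [-0.09  -0.138] [0.076 0.145] [-0.    -0.068] [ 0.5412 -0.1925] [0.162 0.286] 7.0
b lug 43 0.1086 [-0.052  0.071] [-0.04   0.105] [-0.046  0.089] [ 0.4915 -0.1114] [0.011 0.034] 9.4
b plate 176 0.0861 [-0.064  0.061] [-0.027  0.119] [-0.046  0.098] [ 0.4928 -0.1095] [0.037 0.058] 5.5
```

Both views agree on the key: top at 0.019, TCP z 0.031 clears the rim. Next I'll move above it.

Emit:
{"fn": "arm_command", "kwargs": {
  "targets": [
    [[0.045,-0.008,0.03,0,0,0],[0.045,-0.008,0.03,0,0,0],[0.044,-0.008,0.03,0,0,0],[0,0,0.03,0,0,0.031],[0,0,0,0,0,0],[0,0,0,0,0,0]]
  ]
}}

```text
clock: 2.58
position: [0.4462, 0.1142, 0.135]
ee_rot: [0.685, 3.065, 0.001]
force: [-0.1, 0.7, -0.0]
width: 0.489
gripper_force: 0.0
```

```bash
python3 - <<'E'
from h import *
s=arm.observe();Rm=R.from_rotvec(s['ee_rot']).as_matrix()
print(s['position'],s['width'],np.degrees(np.arctan2(Rm[1,0],Rm[0,0])),(Rm.T@(np.array([.4445,.1137,.031])-s['position'])).round(4),Rm[:,2].round(4))
E
```

```text
[0.4462046  0.11421782 0.13500686] 0.488978366722273 154.79955913337358 [ 0.0014 -0.0013  0.104 ] [ 1.2e-03  4.0e-04 -1.0e+00]
```

Emit:
{"fn": "arm_command", "kwargs": {
  "targets": [
    [[0.001,-0.001,0.04,0,0,0],[0,0,0.035,0,0,0],[0,0,0.02,0,0,0],[0,0,0.009,0,0,0],[0,0,0,0,0,0],[0,0,0,0,0,0]]
  ]
}}

```text
clock: 3.32
position: [0.4449, 0.1135, 0.031]
ee_rot: [0.688, 3.064, 0.002]
force: [0.6, -0.3, 0.9]
width: 0.486
gripper_force: 0.0
```

Emit:
{"fn": "arm_command", "kwargs": {
  "targets": [
    [[0,0,0,0,0,0],[0,0,0,0,0,0],[0,0,0,0,0,0],[0,0,0,0,0,0],[0,0,0,0,0,0],[0,0,0,0,0,0]]
  ],
  "jaw": 0,
  "newtons": 45
}}

```text
clock: 4.08
position: [0.4441, 0.1132, 0.03]
ee_rot: [-0.688, -3.065, 0.0]
force: [0.0, -0.1, -0.4]
width: 0.007
gripper_force: 0.0
```

The jaws closed to zero, so the grasp missed. I'll back up and look.

Emit:
{"fn": "arm_command", "kwargs": {
  "targets": [
    [[0,0,-0.04,0,0,0],[0,0,-0.05,0,0,0],[0,0,0,0,0,0]]
  ],
  "jaw": 0.045
}}

```text
clock: 4.45
position: [0.4462, 0.1139, 0.1231]
ee_rot: [0.688, 3.06, 0.006]
force: [0.2, -1.1, -0.1]
width: 0.284
gripper_force: 0.0
```

```bash
python3 - <<'E'
from h import *
s=arm.observe();print(arm.tip_reach,s['position'],s['width'])
b=snap('side');a=snap('scene');np.savez('b2.npz',**b);np.savez('a2.npz',**a)
B=cv2.resize(b['px'][200:320,230:390],(533,400),interpolation=cv2.INTER_CUBIC);A=cv2.resize(a['px'][190:270,285:395],(267,194))
B=np.hstack([B,np.zeros((400,267,3),np.uint8)]);B[:194,533:]=A
cv2.imwrite('pics/b2.png',B[:,:,::-1])
for c in(a,b):
    P=cloud(c);z=P[...,2]
    m=(z>.0135)&(z<.03)&(P[...,0]>.38)&(P[...,0]<.5)&(P[...,1]>.06)&(P[...,1]<.165)
    n_,L,st,ce=cv2.connectedComponentsWithStats(m.astype(np.uint8))
    for i in range(1,n_):
        if st[i,4]>30:
            Q=P[L==i];r=cv2.minAreaRect(Q[:,:2].astype(np.float32));print(st[i],Q.mean(0).round(4),np.median(Q[:,2]),np.round(r[0],4),np.round(r[1],4),r[2])
E
```

```text
0.019 [0.4462375  0.11394555 0.12308163] 0.2842486402789464
[330 220  11   9  39] [0.3977 0.0641 0.0214] 0.021106679091811076 [0.4009 0.0632] [0.0046 0.0426] 78.29055786132812
[326 233  28  17 168] [0.4525 0.1156 0.0186] 0.018621284718700226 [0.4469 0.1064] [0.0819 0.072 ] 3.62862229347229
[326 250  13   7  43] [0.3952 0.0627 0.0216] 0.02144218418338817 [0.3963 0.0623] [0.0045 0.0333] 79.82411193847656
[293 252  35  26 277] [0.4486 0.1147 0.0188] 0.019096521098654118 [0.4373 0.118 ] [0.0761 0.0764] 64.58464050292969
```

View pics/b2.png

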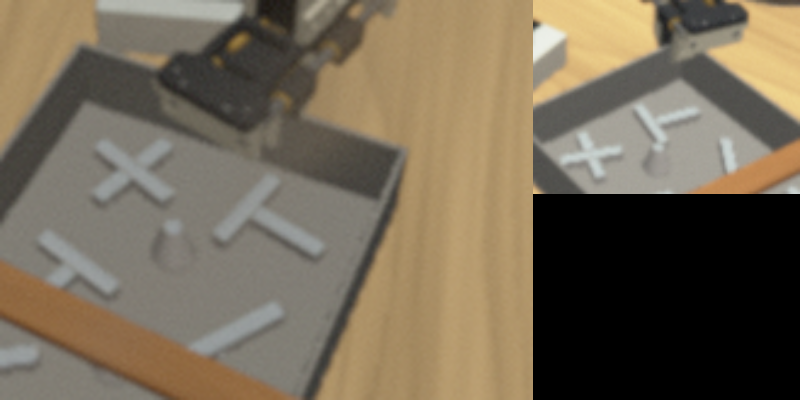

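The key lies untouched at (270,215) in the crop, so the fingers must have closed above or beside it. I'll check where the fingertips really are against the reported TCP.

```bash
python3 - <<'E'
from h import *
s=arm.observe();Rm=R.from_rotvec(s['ee_rot']).as_matrix();p=s['position'];tip=p+Rm[:,2]*.019
for n in 'ab':
    c=dict(np.load(n+'2.npz'));q=proj(c,[p,tip]);print(n,q.round(1),depth(c,q).round(3))
    P=cloud(c)
    d=(P-p)@Rm
    m=(abs(d[...,0])<.03)&(abs(d[...,1])<.07)&(d[...,2]>-.06)&(d[...,2]<.05)
    Q=d[m];print(len(Q),Q.min(0),Q.max(0));
    for lo in np.arange(-.06,.05,.01):
        k=(Q[:,2]>=lo)&(Q[:,2]<lo+.01)
        if k.sum():print(lo.round(3),k.sum(),Q[k].min(0).round(3),Q[k].max(0).round(3),np.median(Q[k],0).round(3))
E
```

```text
a [[341.6 212.2]
 [341.1 217.2]] [[0.465 0.127 0.14 ]
 [0.379 0.07  0.04 ]]
156 [-0.02937446 -0.06690356 -0.05584629] [0.02964471 0.03812116 0.0499831 ]
-0.06 5 [-0.014 -0.029 -0.056] [-0.011  0.035 -0.051] [-0.012  0.023 -0.053]
-0.05 11 [-0.014 -0.03  -0.05 ] [-0.011  0.036 -0.04 ] [-0.012  0.03  -0.043]
-0.04 25 [-0.014 -0.033 -0.04 ] [-0.009  0.036 -0.03 ] [-0.012 -0.011 -0.034]
-0.03 31 [-0.013 -0.029 -0.03 ] [ 0.006  0.038 -0.02 ] [-0.011 -0.012 -0.024]
-0.02 36 [-0.014 -0.03  -0.02 ] [ 0.007  0.035 -0.01 ] [-0.009 -0.014 -0.015]
-0.01 10 [-0.012 -0.016 -0.01 ] [ 0.004 -0.011 -0.003] [-0.002 -0.014 -0.009]
0.04 38 [-0.029 -0.067  0.042] [ 0.03  -0.051  0.05 ] [-0.002 -0.06   0.046]
b [[313.4 239.4]
 [312.9 244.6]] [[0.442 0.132 0.141]
 [0.45  0.052 0.03 ]]
102 [-0.02306956 -0.06939211 -0.04179244] [0.02964946 0.03141375 0.04999558]
-0.05 3 [ 0.008  0.018 -0.042] [ 0.009  0.03  -0.04 ] [ 0.008  0.027 -0.041]
-0.04 13 [ 0.007  0.017 -0.039] [ 0.01   0.031 -0.03 ] [ 0.008  0.026 -0.035]
-0.03 16 [ 0.003 -0.024 -0.029] [ 0.01   0.031 -0.021] [ 0.008  0.025 -0.026]
-0.02 19 [ 0.004 -0.023 -0.019] [ 0.009  0.029 -0.01 ] [ 0.008 -0.013 -0.016]
-0.01 3 [ 0.003 -0.016 -0.01 ] [ 0.008  0.019 -0.004] [ 0.008 -0.015 -0.007]
0.04 48 [-0.023 -0.069  0.042] [ 0.03  -0.055  0.05 ] [ 0.006 -0.064  0.046]
```

Both cameras show the fingertips ending about 4 mm behind the reported TCP, not 19 mm ahead of it. That explains the miss above the key. I'll measure the tips and the body properly.

```bash
python3 - <<'E'
from h import *
s=arm.observe();Rm=R.from_rotvec(s['ee_rot']).as_matrix();p=s['position'];print(p,s['width']*.0918)
for n in 'ab':
    c=dict(np.load(n+'2.npz'))
    P=cloud(c); d=(P-p)@Rm
    m=(abs(d[...,0])<.06)&(abs(d[...,1])<.13)&(d[...,2]>-.12)&(d[...,2]<.03)
    Q=d[m]
    for lo in np.arange(-.12,.03,.008):
        k=(Q[:,2]>=lo)&(Q[:,2]<lo+.008)
        if k.sum():print(n,lo.round(3),k.sum(),np.percentile(Q[k],2,axis=0).round(3)[:2],np.percentile(Q[k],98,axis=0).round(3)[:2])
    # tip region fine
    T=np.sort(Q[(abs(Q[:,0])<.016)&(abs(Q[:,1])<.045),2])[-8:];print('tips',T.round(4))
a=dict(np.load('a2.npz'));w=snap('wrist')
P=(cloud(w)-p)@Rm
m=(P[...,2]>-.1)&(P[...,2]<.04)
for lo in np.arange(-.1,.04,.01):
    k=(P[...,2]>=lo)&(P[...,2]<lo+.01)&(abs(P[...,0])<.06)&(abs(P[...,1])<.12)
    if k.sum()>10:print('w',lo.round(2),k.sum(),np.percentile(P[k],2,axis=0).round(3),np.percentile(P[k],98,axis=0).round(3))
E
```

```text
[0.4441454  0.11343697 0.12031018] 0.03343854290978086
a -0.12 328 [-0.037 -0.088] [0.031 0.097]
a -0.112 256 [-0.038 -0.088] [0.031 0.098]
a -0.104 105 [-0.039 -0.079] [0.031 0.097]
a -0.096 205 [-0.038 -0.078] [0.024 0.094]
a -0.088 149 [-0.038 -0.081] [0.032 0.09 ]
a -0.08 109 [-0.038 -0.081] [0.03  0.091]
a -0.072 14 [-0.029 -0.079] [0.033 0.088]
a -0.056 8 [-0.014 -0.028] [-0.011  0.035]
a -0.048 8 [-0.013 -0.023] [-0.011  0.036]
a -0.04 19 [-0.014 -0.031] [-0.01   0.036]
a -0.032 22 [-0.014 -0.03 ] [-0.002  0.037]
a -0.024 31 [-0.013 -0.029] [0.007 0.035]
a -0.016 26 [-0.014 -0.024] [0.006 0.028]
a -0.008 4 [-0.007 -0.016] [ 0.003 -0.012]
tips [-0.0091 -0.009  -0.0089 -0.0083 -0.0069 -0.0065 -0.0052 -0.0027]
b -0.12 762 [-0.035 -0.089] [0.033 0.095]
b -0.112 241 [-0.029 -0.081] [0.035 0.096]
b -0.104 184 [-0.036 -0.084] [0.035 0.094]
b -0.096 334 [-0.024 -0.079] [0.035 0.087]
b -0.088 170 [-0.036 -0.08 ] [0.035 0.088]
b -0.08 111 [-0.036 -0.082] [0.035 0.088]
b -0.072 8 [ 0.006 -0.071] [ 0.029 -0.014]
b -0.064 5 [ 0.003 -0.019] [ 0.009 -0.014]
b -0.048 3 [0.008 0.018] [0.009 0.
[... 222 characters left out ...]
16 -0.0116 -0.0114 -0.0108 -0.0103 -0.0097 -0.0066 -0.0039]
w -0.1 17563 [-0.008 -0.047 -0.095] [ 0.036  0.045 -0.09 ]
w -0.09 15349 [-0.018 -0.079 -0.089] [ 0.037  0.078 -0.08 ]
w -0.08 6507 [-0.027 -0.081 -0.08 ] [ 0.037  0.079 -0.07 ]
w -0.07 957 [-0.032 -0.081 -0.07 ] [ 0.036  0.079 -0.06 ]
w -0.06 260 [-0.005 -0.021 -0.06 ] [ 0.009  0.018 -0.05 ]
w -0.05 482 [-0.008 -0.02  -0.05 ] [ 0.004  0.018 -0.041]
w -0.04 334 [-0.009 -0.028 -0.04 ] [ 0.012  0.026 -0.03 ]
w -0.03 515 [ 0.005 -0.03  -0.03 ] [ 0.012  0.028 -0.02 ]
w -0.02 495 [ 0.003 -0.031 -0.02 ] [ 0.012  0.029 -0.01 ]
w -0.01 236 [-0.002 -0.027 -0.01 ] [ 0.012  0.025 -0.002]
w 0.04 860 [-0.003 -0.078  0.045] [ 0.059 -0.061  0.05 ]
```

The whole gripper sits about 20 mm shorter than the reported TCP: the tips end at about TCP −1 mm and the body starts at about TCP −67 mm. So a reported z of 0.011 gives the grasp I wanted. I'll go down in guarded steps.

Emit:
{"fn": "arm_command", "kwargs": {
  "targets": [
    [[0,0,0.045,0,0,0],[0,0,0.035,0,0,0],[0,0,0.015,0,0,0],[0,0,0.007,0,0,0],[0,0,0.004,0,0,0],[0,0,0,0,0,0]]
  ]
}}

```text
clock: 5.35
position: [0.4441, 0.1132, 0.0141]
ee_rot: [-0.689, -3.065, -0.0]
force: [0.5, 0.2, 0.4]
width: 0.488
gripper_force: 0.0
```

Emit:
{"fn": "arm_command", "kwargs": {
  "targets": [
    [[0,0,0.002,0,0,0],[0,0,0.001,0,0,0],[0,0,0,0,0,0]]
  ]
}}

```text
clock: 5.72
position: [0.4441, 0.1133, 0.0112]
ee_rot: [0.688, 3.065, 0.0]
force: [0.4, -0.5, 0.4]
width: 0.489
gripper_force: 0.0
```

Emit:
{"fn": "arm_command", "kwargs": {
  "targets": [
    [[0,0,0,0,0,0],[0,0,0,0,0,0],[0,0,0,0,0,0],[0,0,0,0,0,0],[0,0,0,0,0,0],[0,0,0,0,0,0]]
  ],
  "jaw": 0,
  "newtons": 45
}}

```text
clock: 6.48
position: [0.4442, 0.1134, 0.0111]
ee_rot: [0.688, 3.065, 0.0]
force: [0.6, 0.8, -0.4]
width: 0.144
gripper_force: 45.0
```

Gripped at 13 mm wide with 45 N. I'll lift and check.

Emit:
{"fn": "arm_command", "kwargs": {
  "targets": [
    [[0,0,-0.015,0,0,0],[0,0,-0.03,0,0,0],[0,0,-0.04,0,0,0],[0,0,-0.04,0,0,0],[0,0,-0.04,0,0,0],[0,0,-0.015,0,0,0]]
  ]
}}

```text
clock: 7.22
position: [0.4446, 0.1133, 0.1931]
ee_rot: [0.688, 3.063, 0.003]
force: [0.2, -0.2, -1.9]
width: 0.144
gripper_force: 45.0
```

Emit:
{"fn": "arm_command", "kwargs": {
  "targets": [
    [[-0.02,-0.02,0,0,0,0],[-0.033,-0.036,0,0,0,0],[-0.033,-0.036,0,0,0,0],[-0.033,-0.036,0,0,0,0],[-0.033,-0.036,0,0,0,0],[-0.033,-0.036,0,0,0,0],[-0.033,-0.036,0,0,0,0],[-0.03,-0.034,0,0,0,0],[-0.015,-0.02,0,0,0,0],[0,0,0,0,0,0]]
  ]
}}

```text
clock: 8.48
position: [0.5568, -0.2639, 0.1903]
ee_rot: [-0.694, -3.063, 0.002]
force: [-0.3, 0.6, -1.1]
width: 0.141
gripper_force: 45.0
```

```bash
python3 - <<'E'
from h import *
s=arm.observe();print(s['position'],s['ee_rot'],s['width'],s['gripper_force'],s['joints'].round(2))
b=snap('side');a=snap('scene');w=snap('wrist')
np.savez('w3.npz',**w);np.savez('a3.npz',**a);np.savez('b3.npz',**b)
B=cv2.resize(b['px'][80:230,230:370],(400,428),interpolation=cv2.INTER_CUBIC)
A=cv2.resize(a['px'][120:260,180:320],(400,400),interpolation=cv2.INTER_CUBIC)[:428]
B[:0]=0;A=np.vstack([A,np.zeros((28,400,3),np.uint8)])
cv2.imwrite('pics/c3.png',np.hstack([A,B])[:,:,::-1])
Rm=R.from_rotvec(s['ee_rot']).as_matrix();p=s['position']
for n,c in(('a',a),('b',b),('w',w)):
    P=cloud(c);z=P[...,2];hsv=cv2.cvtColor(c['px'],cv2.COLOR_RGB2HSV);X,Y=P[...,0],P[...,1]
    roi=(X>.42)&(X<.68)&(Y>-.37)&(Y<-.02)
    d=(P-p)@Rm
    m=(abs(d[...,2])<.02)&(abs(d[...,0])<.08)&(abs(d[...,1])<.06)&(hsv[...,2]>100)
    if m.sum()>10:print(n,'key',m.sum(),d[m].min(0).round(4),d[m].max(0).round(4),np.median(d[m],0).round(4))
    if n=='w':
        vv,uu=np.indices(z.shape)
        for lab,m in (('trayrim',roi&(abs(z-.085)<.003)),('top',roi&(abs(z-.06)<.004)&(hsv[...,2]>150)),('lug',roi&(z>.1)&(z<.115))):
            Q=P[m]
            if len(Q)>20:r=cv2.minAreaRect(Q[:,:2].astype(np.float32));print(n,lab,len(Q),np.median(Q[:,2]),np.round(r[0],4),np.round(r[1],3),r[2])
E
```

```text
[ 0.556785   -0.2639284   0.19029824] [-6.93870604e-01 -3.06270791e+00  2.09090881e-03] 0.14065489544456827 44.99862313270569 [ 0.04  0.47  0.46  1.67 -0.23  1.06  1.7 ]
a key 168 [-0.0278 -0.0325 -0.0196] [0.0503 0.0437 0.0079] [-0.0081  0.0102 -0.0071]
b key 130 [-0.029  -0.0229 -0.0199] [0.0473 0.039  0.0046] [ 0.0087  0.0066 -0.0083]
w key 3224 [-0.0277 -0.0127 -0.0199] [ 0.048   0.0166 -0.0004] [ 0.0189  0.0017 -0.0074]
w trayrim 7219 0.08429805963244907 [ 0.5447 -0.2047] [0.161 0.259] 5.126124382019043
w top 19690 0.05954733868518347 [ 0.5439 -0.1986] [0.189 0.289] 5.262208461761475
w lug 910 0.10786948724480232 [ 0.4912 -0.1134] [0.012 0.035] 5.16196870803833
```

View pics/c3.png

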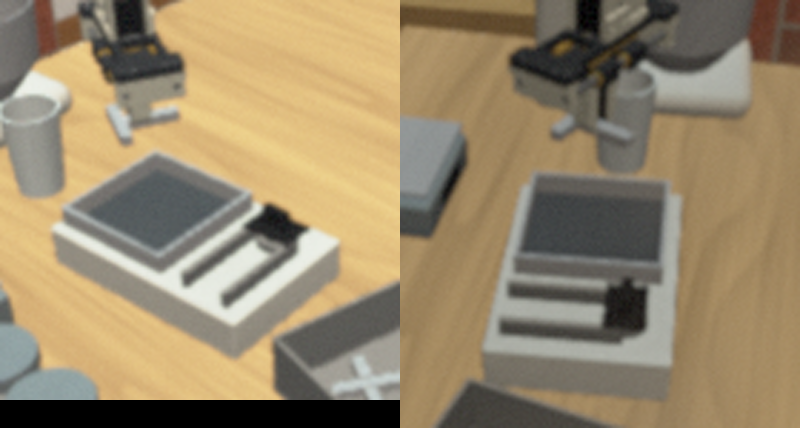

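The key is held level: its T is visible at about (140,120) in the left view and (595,130) in the right view, above the tray. Its top is 7 mm above the TCP, so floor contact is expected at TCP z of about 0.067. Lowering now.

Emit:
{"fn": "arm_command", "kwargs": {
  "targets": [
    [[0,0,0.02,0,0,0],[0,0,0.035,0,0,0],[0,0,0.035,0,0,0],[0,0,0.02,0,0,0],[0,0,0.01,0,0,0],[0,0,0,0,0,0],[0,0,0.001,0,0,0],[0,0,0,0,0,0]]
  ]
}}

```text
clock: 9.62
position: [0.5583, -0.2615, 0.0708]
ee_rot: [0.688, 3.064, -0.0]
force: [0.5, -0.5, -1.6]
width: 0.143
gripper_force: 45.0
```

Emit:
{"fn": "arm_command", "kwargs": {
  "targets": [
    [[0,0,0.001,0,0,0],[0,0,0,0,0,0]]
  ]
}}

```text
clock: 9.88
position: [0.5578, -0.2614, 0.0692]
ee_rot: [0.688, 3.065, 0.0]
force: [-0.2, 1.1, -1.9]
width: 0.143
gripper_force: 45.0
```

Emit:
{"fn": "arm_command", "kwargs": {
  "targets": [
    [[0,0,0.001,0,0,0],[0,0,0,0,0,0]]
  ]
}}

```text
clock: 10.12
position: [0.5577, -0.2613, 0.0679]
ee_rot: [-0.688, -3.065, -0.0]
force: [-1.3, 0.8, -1.7]
width: 0.141
gripper_force: 45.0
```

Emit:
{"fn": "arm_command", "kwargs": {
  "targets": [
    [[0,0,0.001,0,0,0],[0,0,0,0,0,0]]
  ]
}}

```text
clock: 10.38
position: [0.5577, -0.2613, 0.0669]
ee_rot: [-0.688, -3.065, -0.0]
force: [-0.8, -0.0, -2.4]
width: 0.145
gripper_force: 45.0
```

Emit:
{"fn": "arm_command", "kwargs": {
  "targets": [
    [[0,0,0.001,0,0,0],[0,0,0,0,0,0]]
  ]
}}

```text
clock: 10.62
position: [0.5578, -0.2614, 0.0662]
ee_rot: [0.689, 3.065, 0.0]
force: [-1.3, -0.1, 0.3]
width: 0.144
gripper_force: 45.0
```

Contact: the weight has come off. I'll release and retreat.

Emit:
{"fn": "arm_command", "kwargs": {
  "targets": [
    [[0,0,0.0005,0,0,0],[0,0,0,0,0,0]]
  ]
}}

```text
clock: 10.88
position: [0.5578, -0.2614, 0.0661]
ee_rot: [0.688, 3.065, 0.0]
force: [-1.6, 1.5, 5.3]
width: 0.145
gripper_force: 45.0
```

Emit:
{"fn": "arm_command", "kwargs": {
  "targets": [
    [[0,0,0,0,0,0],[0,0,0,0,0,0],[0,0,0,0,0,0],[0,0,-0.02,0,0,0],[0,0,-0.04,0,0,0],[0,0,-0.05,0,0,0],[0,0,-0.02,0,0,0],[0,0,0,0,0,0]]
  ],
  "jaw": 0.04
}}

```text
clock: 11.88
position: [0.5587, -0.2618, 0.1972]
ee_rot: [0.688, 3.062, -0.0]
force: [-0.3, -0.4, -0.6]
width: 0.439
gripper_force: 0.0
```

```bash
python3 - <<'E'
from h import *
b=snap('side');a=snap('scene')
s=arm.observe();print(s['clock'],s['position'],s['width'])
for n,c in(('a',a),('b',b)):
    P=cloud(c);z=P[...,2];hsv=cv2.cvtColor(c['px'],cv2.COLOR_RGB2HSV);X,Y=P[...,0],P[...,1]
    m=(abs(X-.55)<.07)&(abs(Y+.258)<.065)&(z>.068)&(z<.082)
    Q=P[m]; r=cv2.minAreaRect(Q[:,:2].astype(np.float32));print(n,m.sum(),np.percentile(Q[:,2],[10,50,90]).round(4),np.round(r[0],4),np.round(r[1],4),r[2])
Rm=R.from_rotvec(s['ee_rot']).as_matrix()
print('to lug',(Rm.T@(np.array([.4915,-.112,.15])-s['position'])).round(4),np.degrees(np.arctan2(Rm[1,0],Rm[0,0])),s['joints'].round(2))
B=cv2.resize(b['px'][130:230,240:350],(440,400),interpolation=cv2.INTER_CUBIC);cv2.imwrite('pics/d4.png',B[:,:,::-1])
E
```

```text
11.975 [ 0.55745759 -0.26105439  0.19476046] 0.4357109086957861
a 178 [0.0698 0.0742 0.0776] [ 0.5485 -0.2777] [0.0906 0.137 ] 89.9910659790039
b 169 [0.0705 0.0743 0.0768] [ 0.5669 -0.2594] [0.1263 0.1048] 89.49664306640625
to lug [0.1233 0.1065 0.0449] 154.69129026352584 [ 0.03  0.47  0.47  1.66 -0.23  1.07  1.7 ]
```

View pics/d4.png

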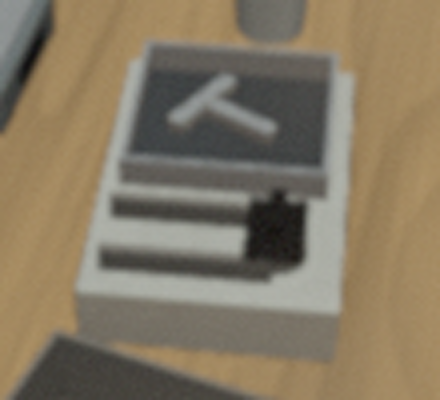

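d4 shows the key lying flat in the tray at (220,105), with the tab closed at (275,230). Next I'll close the jaws, turn square to the dryer and go to the −x side of the lug.

Emit:
{"fn": "arm_command", "kwargs": {
  "targets": [
    [[0,0,0,0,0,-0.133],[0,0,0,0,0,-0.133],[0,0,0,0,0,-0.133],[0,0,0,0,0,-0.133],[0.019,0.039,0,0,0,0],[0.019,0.039,0,0,0,0],[0.019,0.039,0,0,0,0],[0.02,0.037,0,0,0,0],[0,0,0,0,0,0]]
  ],
  "jaw": 0
}}

```text
clock: 13.1
position: [0.465, -0.112, 0.1942]
ee_rot: [0.148, -3.135, -0.003]
force: [0.9, 0.8, 0.7]
width: 0.001
gripper_force: 0.0
```

```bash
python3 - <<'E'
from h import *
w=snap('wrist');b=snap('side')
s=arm.observe();Rm=R.from_rotvec(s['ee_rot']).as_matrix();p=s['position']
print(s['clock'],p,s['width'],np.degrees(np.arctan2(Rm[1,0],Rm[0,0])),(Rm.T@(np.array([.4666,-.1143,.092])-p)).round(4),s['joints'].round(2))
for n,c in (('w',w),('b',b)):
    P=cloud(c);d=(P-p)@Rm
    m=(abs(d[...,0])<.025)&(abs(d[...,1])<.03)&(d[...,2]>-.03)&(d[...,2]<.02);
    if m.sum():print(n,'tips',m.sum(),np.percentile(d[m],2,axis=0).round(4),np.percentile(d[m],98,axis=0).round(4),d[m][:,2].max())
    Q=P[(P[...,2]>.1)&(P[...,2]<.113)&(abs(P[...,0]-.495)<.03)&(abs(P[...,1]+.112)<.03)]
    if len(Q)>15:r=cv2.minAreaRect(Q[:,:2].astype(np.float32));print(n,'lug',len(Q),np.round(r[0],4),np.round(r[1],4),r[2],np.median(Q[:,2]))
E
```

```text
13.2 [ 0.46695948 -0.1148473   0.19483645] 0.005126838810655619 -174.7892023283987 [0.0002 0.0006 0.1028] [-0.12  0.23  0.3   1.97 -0.08  0.95  1.89]
w tips 326 [ 0.0114 -0.0016 -0.0294] [ 0.0136  0.0059 -0.0018] -0.0008147061261430909
w lug 82 [ 0.4856 -0.1137] [0.0016 0.0305] 5.5729217529296875 0.10293128148718755
b tips 16 [-0.0078  0.0017 -0.0188] [ 0.0105  0.0184 -0.0024] -0.0017313221163544783
b lug 43 [ 0.4916 -0.1117] [0.0114 0.0341] 9.1446533203125 0.10863244168973585
```

Emit:
{"fn": "arm_command", "kwargs": {
  "targets": [
    [[0,0,0.035,0,0,0],[0,0,0.04,0,0,0],[0,0,0.02,0,0,0],[0,0,0.008,0,0,0],[0,0,0,0,0,0]]
  ]
}}

```text
clock: 13.82
position: [0.4673, -0.1157, 0.0922]
ee_rot: [0.14, -3.138, 0.0]
force: [-0.5, 0.3, -0.3]
width: 0.001
gripper_force: 0.0
```

Emit:
{"fn": "arm_command", "kwargs": {
  "targets": [
    [[-0.004,0,0,0,0,0],[-0.004,0,0,0,0,0],[-0.004,0,0,0,0,0],[-0.008,0,0,0,0,0],[-0.008,0,0,0,0,0],[-0.008,0,0,0,0,0],[-0.008,0,0,0,0,0],[-0.006,0,0,0,0,0],[0,0,0,0,0,0]]
  ]
}}

```text
clock: 14.95
position: [0.5179, -0.1103, 0.0925]
ee_rot: [-0.142, 3.138, -0.0]
force: [0.4, -0.3, -0.1]
width: 0.002
gripper_force: 0.0
```

Emit:
{"fn": "arm_command", "kwargs": {
  "targets": [
    [[-0.003,0,0,0,0,0],[-0.002,0,0,0,0,0],[0,0,0,0,0,0]]
  ]
}}

```text
clock: 15.32
position: [0.5221, -0.11, 0.0925]
ee_rot: [-0.141, 3.138, 0.0]
force: [-1.4, 0.1, -0.8]
width: 0.003
gripper_force: 0.5
```

Emit:
{"fn": "arm_command", "kwargs": {
  "targets": [
    [[-0.002,0,0,0,0,0],[0,0,0,0,0,0]]
  ]
}}

```text
clock: 15.58
position: [0.5241, -0.1098, 0.0925]
ee_rot: [-0.141, 3.138, -0.0]
force: [-1.2, -0.9, -0.2]
width: 0.003
gripper_force: 0.7
```

Emit:
{"fn": "arm_command", "kwargs": {
  "targets": [
    [[-0.002,0,0,0,0,0],[0,0,0,0,0,0]]
  ]
}}

```text
clock: 15.82
position: [0.5248, -0.1097, 0.0923]
ee_rot: [0.141, -3.136, -0.0]
force: [-5.2, -0.6, 3.1]
width: 0.005
gripper_force: 2.9
```

```bash
python3 - <<'E'
from h import *
s=arm.observe();print(s['position'],s['force'])
for n in ('side','scene'):
    c=snap(n);P=cloud(c);V=c['px'].max(2)
    Q=P[(P[...,2]>.1)&(P[...,2]<.113)&(abs(P[...,0]-.54)<.03)&(abs(P[...,1]+.108)<.03)&(V<60)]
    if len(Q)>10:r=cv2.minAreaRect(Q[:,:2].astype(np.float32));print(n,'lug',len(Q),np.round(r[0],4),np.round(r[1],4),r[2])
E
```

```text
[ 0.5247902  -0.10973235  0.0923372 ] [-5.24347012 -0.56346104  3.07978687]
scene lug 32 [ 0.5451 -0.1022] [0.0252 0.015 ] 87.57096862792969
```

The finger has stalled at the stop. One more small push, then I back off, lift and look.

Emit:
{"fn": "arm_command", "kwargs": {
  "targets": [
    [[-0.002,0,0,0,0,0],[0,0,0,0,0,0]]
  ]
}}

```text
clock: 16.18
position: [0.5249, -0.1097, 0.0921]
ee_rot: [0.14, -3.133, -0.001]
force: [-10.8, 0.4, 7.6]
width: 0.002
gripper_force: 5.8
```

Emit:
{"fn": "arm_command", "kwargs": {
  "targets": [
    [[0.008,0,0,0,0,0],[0.01,0,0,0,0,0],[0.016,0,0,0,0,0],[0,0,-0.04,0,0,0],[0,0,0,0,0,0]]
  ]
}}

```text
clock: 16.8
position: [0.4952, -0.113, 0.1349]
ee_rot: [-0.141, 3.134, -0.001]
force: [0.6, -0.7, -0.1]
width: 0.005
gripper_force: 0.0
```

```bash
python3 - <<'E'
from h import *
s=arm.observe();Rm=R.from_rotvec(s['ee_rot']).as_matrix();p=s['position'];print(p)
th=np.radians(5.2);ex=np.array([np.cos(th),np.sin(th)]);ey=np.array([-np.sin(th),np.cos(th)])
for n in ('side','scene'):
    c=snap(n);P=cloud(c);V=c['px'].max(2)
    Q=P[(P[...,2]>.1)&(P[...,2]<.113)&(abs(P[...,0]-.54)<.04)&(abs(P[...,1]+.108)<.03)&(V<60)]
    if len(Q)>10:r=cv2.minAreaRect(Q[:,:2].astype(np.float32));print(n,'lug',len(Q),np.round(r[0],4),np.round(r[1],4),r[2],'slid',(np.array(r[0])-[.4915,-.1117])@ex)
    # button housing / cap visible
    d=P[...,:2]-np.array([.5445,-.197]);lx=d@ex;ly=d@ey
    m=(abs(lx+.045)<.03)&(abs(ly-.09)<.024)&(P[...,2]>.069)&(P[...,2]<.082)
    print(n,'btn',m.sum(),np.c_[lx,ly][:0] if 0 else (np.median(lx[m]),np.median(ly[m]),np.percentile(P[m][:,2],[20,50,80]) if m.sum() else 0))
    if n=='side':
        B=cv2.resize(c['px'][130:230,240:350],(440,400),interpolation=cv2.INTER_CUBIC);cv2.imwrite('pics/e5.png',B[:,:,::-1])
print('btn delta',Rm.T@(np.array([.4915,-.1115,.085])-p))
E
```

```text
[ 0.49516703 -0.11300282  0.13487806]
side lug 37 [ 0.5422 -0.1058] [0.0114 0.0298] 11.288097381591797 slid 0.051053273191321795
side btn 110 (np.float64(-0.04699297219456803), np.float64(0.09757848895302343), array([0.07211874, 0.07442158, 0.08000742]))
scene lug 30 [ 0.5461 -0.1014] [0.0122 0.0252] 15.388228416442871 slid 0.0553177726474801
scene btn 51 (np.float64(-0.03774285283996258), np.float64(0.09777022250908618), array([0.07255482, 0.0749324 , 0.08059148]))
btn delta [0.00375851 0.00185974 0.04985922]
```

View pics/e5.png

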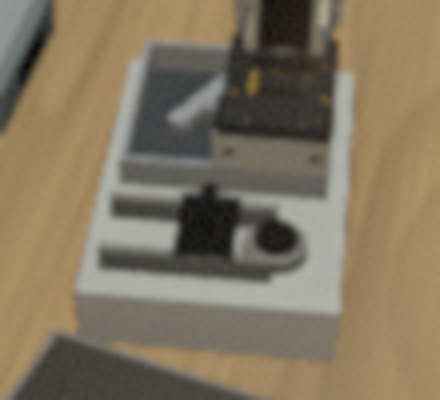

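e5 shows the tab slid aside at (208,225) and the dark button uncovered at (275,238). I'll compute the button centre by ray and press.

```bash
python3 - <<'E'
from h import *
c=snap('side');V=c['px'].max(2);m=np.zeros(V.shape,np.uint8);m[181:199,300:318]=V[181:199,300:318]<75
n_,L,st,ce=cv2.connectedComponentsWithStats(m)
i=1+np.argmax(st[1:,4]);B=plane(c,[ce[i]],.078)[0];print(st[i],ce[i],B,depth(c,[ce[i]]))
s=arm.observe();Rm=R.from_rotvec(s['ee_rot']).as_matrix();print(s['position'],Rm.T@(np.array([.4915,-.1115,.079])-s['position']),Rm.T@(B-s['position']))
E
```

```text
[300 183  14  11  84] [307.39285714 187.97619048] [ 0.49547609 -0.11566177  0.078     ] [[ 0.49492655 -0.11138769  0.08173158]]
[ 0.49353669 -0.11235376  0.13221025] [0.00194576 0.00101934 0.05321074] [-0.0016393  -0.003484    0.05420913]
```

Emit:
{"fn": "arm_command", "kwargs": {
  "targets": [
    [[0.001,0,0.03,0,0,0],[0,0,0.015,0,0,0],[0,0,0.005,0,0,0],[0,0,0,0,0,0]]
  ]
}}

```text
clock: 17.45
position: [0.493, -0.1126, 0.0823]
ee_rot: [0.141, -3.138, -0.0]
force: [-0.5, -0.7, 0.9]
width: 0.005
gripper_force: 0.0
```

Emit:
{"fn": "arm_command", "kwargs": {
  "targets": [
    [[0,0,0.003,0,0,0],[0,0,0.003,0,0,0],[0,0,0,0,0,0]]
  ]
}}

```text
clock: 17.82
position: [0.4937, -0.1127, 0.0769]
ee_rot: [-0.141, 3.137, -0.0]
force: [-0.1, 0.0, 2.4]
width: 0.007
gripper_force: 1.5
```

Emit:
{"fn": "arm_command", "kwargs": {
  "targets": [
    [[0,0,0.002,0,0,0],[0,0,0,0,0,0]]
  ]
}}

```text
clock: 18.08
position: [0.4937, -0.1127, 0.0748]
ee_rot: [-0.142, 3.137, -0.0]
force: [2.1, -0.1, 4.0]
width: 0.006
gripper_force: 2.1
```

Emit:
{"fn": "arm_command", "kwargs": {
  "targets": [
    [[0,0,0.002,0,0,0],[0,0,0,0,0,0]]
  ]
}}

```text
clock: 18.32
position: [0.4938, -0.1127, 0.0734]
ee_rot: [-0.141, 3.137, 0.0]
force: [-1.5, 0.0, 16.0]
width: 0.002
gripper_force: 7.6
```

Emit:
{"fn": "arm_command", "kwargs": {
  "targets": [
    [[0,0,0.002,0,0,0],[0,0,0,0,0,0]]
  ]
}}

```text
clock: 18.58
position: [0.494, -0.1128, 0.0729]
ee_rot: [-0.141, 3.136, 0.001]
force: [-7.5, 1.7, 37.8]
width: 0.007
gripper_force: 19.3
```

Emit:
{"fn": "arm_command", "kwargs": {
  "targets": [
    [[0,0,0.002,0,0,0],[0,0,0,0,0,0]]
  ]
}}

```text
clock: 18.82
position: [0.4941, -0.1127, 0.0724]
ee_rot: [-0.14, 3.135, 0.002]
force: [-15.1, 3.5, 61.9]
width: 0.003
gripper_force: 30.9
```

The contact stall is consistent with full travel (4 N at 4.8 mm, then a hard stop about 6 mm after first touch). I'll lift off, move clear and do a final check.

Emit:
{"fn": "arm_command", "kwargs": {
  "targets": [
    [[0,0,-0.006,0,0,0],[0,0,-0.02,0,0,0],[0,0,-0.045,0,0,0],[0,0,-0.05,0,0,0],[0.02,0.05,-0.02,0,0,0],[0.02,0.05,0,0,0,0],[0,0.05,0,0,0,0],[0,0,0,0,0,0],[0,0,0,0,0,0]]
  ]
}}

```text
clock: 19.95
position: [0.4393, 0.0327, 0.2091]
ee_rot: [0.142, -3.137, 0.001]
force: [0.2, -0.4, -0.5]
width: 0.006
gripper_force: 0.0
```

```bash
python3 - <<'E'
from h import *
s=arm.observe();print(s['clock'],s['position'],s['force'])
b=snap('side');a=snap('scene')
th=np.radians(5.2);ex=np.array([np.cos(th),np.sin(th)])
for c in (b,a):
    P=cloud(c);V=c['px'].max(2)
    Q=P[(P[...,2]>.1)&(P[...,2]<.113)&(abs(P[...,0]-.54)<.04)&(abs(P[...,1]+.108)<.03)&(V<60)]
    r=cv2.minAreaRect(Q[:,:2].astype(np.float32));print('lug',len(Q),np.round(r[0],4),'slid',(np.array(r[0])-[.4915,-.1117])@ex)
A=cv2.resize(a['px'][150:350,180:460],(420,300),interpolation=cv2.INTER_CUBIC);B=cv2.resize(b['px'][130:380,170:370],(380,475),interpolation=cv2.INTER_CUBIC)
A=np.vstack([A,np.zeros((175,420,3),np.uint8)]);cv2.imwrite('pics/f6.png',np.hstack([A,B])[:,:,::-1])
E
```

```text
19.95 [0.43933152 0.03268294 0.20914539] [ 0.20453129 -0.44626791 -0.47890664]
lug 37 [ 0.5423 -0.1061] slid 0.051066445333366614
lug 32 [ 0.5437 -0.104 ] slid 0.052647071713066096
```

View pics/f6.png

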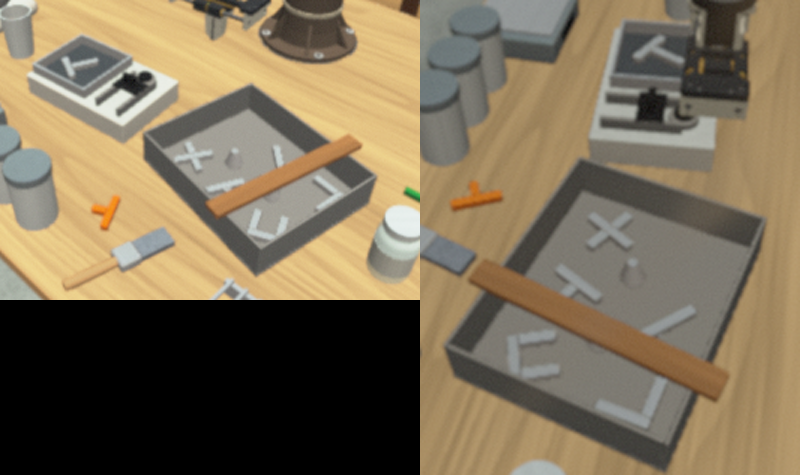

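f6 shows the key flat in the tray at (80,65) left and (660,48) right. The tab is open at (130,85), the batten and other fittings are in place, the jar is untouched, and the arm is clear.

```bash
python3 -c "
from cell import arm
print(arm.sign_off())"
```

```text
the job is handed in; nothing more can be done
None
```

The job is handed in at about 20 s on the robot clock: the key lies flat in the dryer tray, the lock tab is fully open, and the start button went down to its stop; the other fittings, batten and jar were left where they were.

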